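Ready the coffee grinder and start it

ROBOT

A 6-joint arm with a two-finger parallel gripper is mounted at the origin on a cart in front of the work surface, level with it; the furniture and walls round the work are solid. World frame = base frame: x ahead of the robot, y to its left, z up, the work surface at z = 0. Lengths are in mm, angles in rad, forces in N, time in s.
With the tool pointing down it reaches from about 350 to 725 mm from the base axis. Payload 6 kg.
Tool frame: the origin (TCP) lies at the centre of the arm's flange, where the gripper is bolted on; the fingertips stand 173 mm ahead of it and the grasp point (between the pads) lies 155 mm ahead of it (manip.tips_ahead is the y of the fingertips in the tool frame, in mm); y points along the fingers, z is the direction in which the jaws open and shut, and the axes are right-handed (so a half turn about y gives the same grasp; the last joint's range is limited). The gripper opens to 85 mm and grips with 20 to 120 N. Pads are 22 mm wide; open, the fingers measure 114 mm over their backs; the gripper's body (76 mm by 85 mm) begins 54 mm behind the grasp point. The pads swing forward as they close: fully open they stand 13 mm farther back than shut.
Start: joints at [-0.974, 0.04, 0.085, 0, -1.615, -0.334], TCP at [155.891, -579.389, 404.661] pointing down, gripper open.
Joint ranges: [-2.56, 2.56], [-1.29, 2.01], [-1.08, 1.49], [-3.29, 1.98], [-2.81, -0.18], [-2.99, 2.99]. Speed limits (rad/s): [2.57, 2.57, 3.01, 3.14, 3.14, 3.14].

INTERFACE

Orientations are given as a 3x3 rotation matrix whose columns are the frame's x, y, z axes.
In Python, from plant import manip, optics, order gives the robot as it stands.
- The arm moves only by the tool servo_tool, never from a script. Its argument "rows" is a list that holds one entry, the list of rows, each a list of 7 numbers: the turn, a rotation vector about the tool's x, y, z in degrees, then the shift along the tool's x, y, z in m, then the finger opening in m, from 0 to 0.0854. In form: [[[ax, ay, az, x, y, z, jaw], ...]]. A call has 1 to 12 rows; each row shifts and turns the commanded pose from where the row before left it, along the tool's axes as they then stand; what a row does not reach is not made up. A row lasts 1/12 s, in which the tool goes at most 41.7 mm and 7.16 degrees, less where a joint would pass 70% of its speed; a pose out of reach is approached as far as the arm can. A call is refused whole if a number of a shift passes 0.0417 or a number of a turn 7.16, either way. A call with a gripper value outside its range is refused whole. The fingers move at their own pace and stop on an object; "grip_force" is the grip in N (left out, the last holds). Time passes only in rows, so rows that do not move let the fingers close. It gives the time, the measured TCP pose, the force and the opening at its end, in the units of the state.
- manip.get_obs(): the state, without advancing time (a new reading comes with each control period).
- optics.snapshot(name): name is "side" or "top" or "wrist"; returns (picture, depth): 400x640x3 uint8, blue, green, red; 400x640 float32, mm along the optical axis (not along the pixel's ray), 0 where there is no reading.
- optics.calibration(name): a dict with "vfov" (degrees; the focal length in pixels is half the picture's height over the tangent of half this angle, whatever the lens; pixels are square), "cx", "cy" (the principal point, pixels), "rvec" (rotation vector, rad) and "tvec" (3), from world to camera coordinates, as OpenCV has them. Camera axes: x right, y down, z forward; pixel columns grow to the right and rows downward; lengths in mm; the calibration is good to about 2 mm. A picture is of the moment at which its call begins: read the wrist's pose just before it. calibration takes no time and is no camera call; for the wrist camera it gives the pose at the moment of the call.
- order.job_done(): hands the job in, once; it reports no verdict.
The state is a dict: "time": time; "q": joint angles; "qd": joint speeds; "joint_efforts": joint torques, N m; "eef_pos": TCP position; "tool_rot": TCP orientation; "contact_force": force on the tool from outside, world axes, zero at the start; "wrist_torque": the same for the moment, N m; "opening": opening from 0.0 (shut) to 1.0 (fully open).
Only numpy, scipy, OpenCV 4.12 (cv2) and the standard library are available. Lean on these libraries where they do the work, as an engineer would, in place of code of your own. Each camera call takes 0.05 s, during which the arm holds its last target.

TASK

Get the coffee grinder ready and start it: with a fingertip, push the steel dosing cup along the worktop in between the grinder's feet until it stops against the machine under the spout, and flick the ribbed grind wheel click by click until the rib with the white line stands at the two pointers. Only when both are right, press the start button fully down and let it come up again. Slide the cup, do not pick it up or tip it, and leave the mug, the jigger and the dessert spoon where they are.

Things in the scene. Friction and masses are not known exactly. Their poses are not given: they have to be found in the camera images.
- grinder: Coffee grinder, 215 mm high, fixed. Origin: on the worktop under the spout; x points to its back, y to its left, z up. Coordinates here: mm in this frame. Column y -58 to 58, front face x = 29. Top front edge: 45 degree slope (x 29, z 111 to x 69, z 151); behind, a deck with the closed hopper (x 70 to 154, up to z 215). Switch housing, right: x 6 to 66, y -56 to -108, z up to 76.
- spout (a point): Point on the worktop under the spout (grinder's origin): place of the cup's centre, where rubber bumpers (x = 27, z 18 to 44) on the column stop it to within 3 mm. Two feet flank it, 28 high: inner faces y = +-30, round front ends at x = -20; 3 mm play for the cup on each side. The spout ends at z = 56; its chute slopes up and back into the column.
- wheel_axle (a point): Centre of the grind wheel at (63, 0, 125); axle along y. Wheel 22 wide, 12 round ribs, one every 30 degrees, radius 5, centres on radius 32 (tips at 37, gaps down to 28). At each click one rib is straight on top, others 30, 60, 90 degrees round towards the robot. Fixed steel cheeks of radius 26 reach to y = +-18.5; on them, straight above the axle, the 2 black pointer nibs, up to 30.
- wheel (a joint): Angle of the grind wheel (rad); a click is 0.524. 0: the white-lined rib is on top, at the pointers. Negative: it lies lower down, on the robot's side (start: 1, 2 or 3 clicks short). Grows when ribs on the front are pushed up and back, away from the robot. A spring detent (about 3 N at the rim) pulls it to the nearest click; past half way it snaps on. Stops 4 clicks before and 3 after the mark.
- start (a joint): Travel of the start button (m): 0 up, 0.006 fully down. Spring, 4 N when fully down; comes up by itself.
- start_top (a point): Centre of the top face of the start button: round, steel, radius 14, in a black collar on the switch housing, at (30, -83, 98). Pressed straight down. Wall cupboards hang over the back of the grinder: lower edge 490 above the worktop, fronts 0.58 m ahead of the robot's base, so keep the wrist low or in front of them.
- dosing_cup: Open steel coffee dosing cup, straight-sided, 48 high, 54 across (55 at the rim), wall 3, about 130 g, upright on the worktop in front of the grinder, 38 to 48 mm out of its place. Origin: centre of its underside.
- tea_mug: White mug, 97 high, 78 across, handle on one side, standing to the left of the grinder; stays. Origin: centre of its underside.
- jigger: Metal double-cone bar measure, 70 high, 43 across, standing to the right of the grinder; stays. Origin: centre of its underside.
- dessert_spoon: Plated dessert spoon, 136 long, 28 wide, lying left of the mug; stays. Origin: underside, middle.
There are look-alikes about, which are no part of the job. Leave any brown look-alike of the dosing_cup alone.

How it is judged:
By the outcome, as a careful person would: the job done as asked, in the order asked, and still so for the second after the job is handed in, with the robot touching nothing.
It also fails if it takes over 56 s, if anything falls off the work surface, if the arm or the gripper's body presses on something with over 40 N, if the wrist force passes 120 N, or if a joint passes its speed limit or range.

## Working session

There is one attempt and no reset: what is moved stays moved. The work goes in short steps, Python scripts to look and compute and a tool call to move; the robot and the scene stay as the last step left them, time stands still between calls to the robot, and variables do not carry over. Pictures are saved under pics/ and viewed, and the job is handed in when it is done.

Besides the shell and the picture viewer there is one more tool, called after "Emit:" as a command line: name --argument value ..., lists and objects as JSON in quotes. servo_tool: Moves the arm, as the interface text tells. Its arguments: {"type":"object","properties":{"rows":{"type":"array"},"grip_force":{"type":"number"}},"required":["rows"]}

```bash
mkdir -p pics; ls; python3 - <<'E'
from plant import manip, optics, order
import cv2, numpy as np
o=manip.get_obs(); print(o)
for n in ["side","top","wrist"]:
    c=optics.calibration(n); print(n,c)
    im,d=optics.snapshot(n); cv2.imwrite(f"pics/{n}0.png",im); np.save(f"pics/{n}0.npy",d)
print(manip.tips_ahead)
E
```

```text
pics
{'time': 0.0, 'q': array([-9.74310622e-01,  4.08092211e-02,  8.38185538e-02, -4.56817463e-04,
       -1.61555218e+00, -3.33670610e-01]), 'qd': array([ 0.00092725, -0.00294248, -0.00159077,  0.00068985,  0.00147782,
        0.00259436]), 'joint_efforts': array([ 2.00447280e-04, -3.68207932e+01,  3.47416770e+01,  6.93191975e+00,
       -5.24375660e-03,  5.97085943e-06]), 'eef_pos': array([ 155.95115734, -579.34704695,  403.68568719]), 'tool_rot': array([[ 9.65657195e-01, -6.03535874e-04, -2.59818818e-01],
       [ 2.59819481e-01,  1.70127942e-03,  9.65655706e-01],
       [-1.40783454e-04, -9.99998371e-01,  1.79966309e-03]]), 'contact_force': array([-0.99346662, -0.57370393, -0.48442952]), 'wrist_torque': array([-0.03644645, -0.02971093, -0.02889146]), 'opening': 1.002519970498474}
side {'vfov': 56.43596076989854, 'cx': 320.6145678255729, 'cy': 208.90343434844607, 'rvec': array([ 0.12647531, -2.71673787,  1.5190284 ]), 'tvec': array([477.26709652,  91.77156903, 989.62825664])}
top {'vfov': 57.13794139592901, 'cx': 312.3351638132093, 'cy': 199.81959143819824, 'rvec': array([ 2.11301479, -2.07003145,  0.24215983]), 'tvec': array([ 55.44551431, 468.97086323, 835.49453011])}
wrist {'vfov': 58.44189200096978, 'cx': 315.4978441452446, 'cy': 207.17646415624893, 'rvec': array([-1.79970808, -2.34670743, -0.32501431]), 'tvec': array([599.65703828, -35.76786744, 378.9783634 ])}
173.4
```

View pics/side0.png

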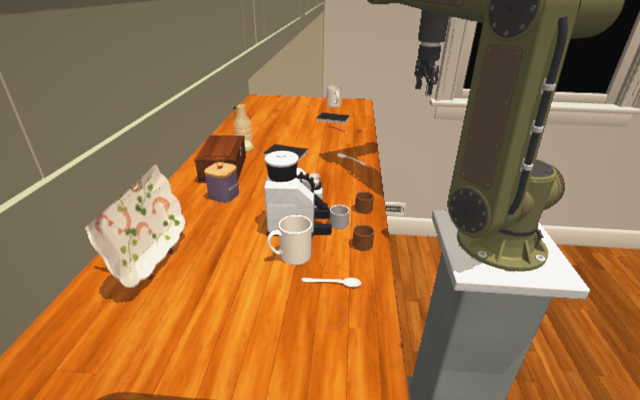

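View pics/top0.png

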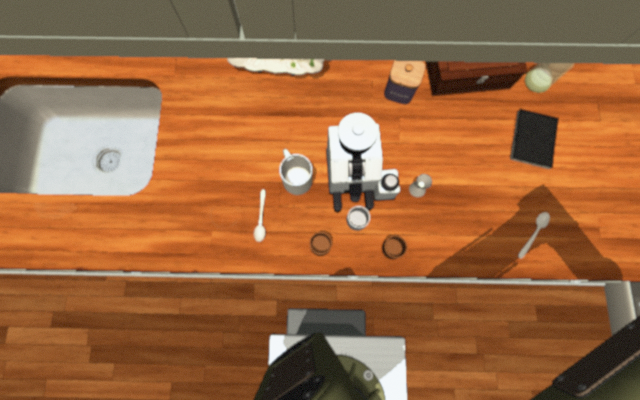

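View pics/wrist0.png

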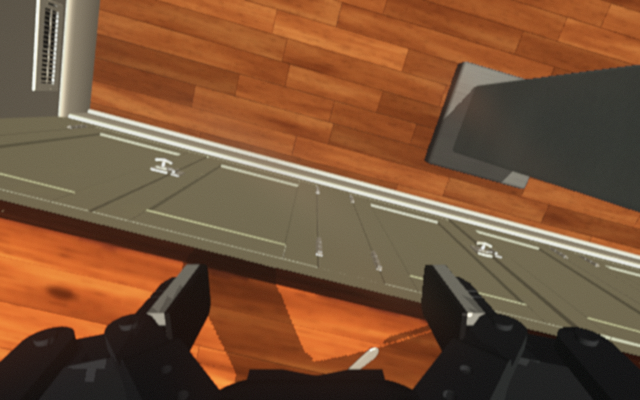

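The side and top views show the steel cup at top (358,217), in front of the grinder, whose button is at (389,181). The brown look-alikes are at (320,243) and (394,247). Next I'll enlarge the crop and take measurements.

```bash
cat > h.py <<'E'
import numpy as np, cv2
from plant import manip, optics, order
def cam(n):
    c=optics.calibration(n); f=200/np.tan(np.radians(c['vfov'])/2)
    R=cv2.Rodrigues(c['rvec'])[0]; return f,c['cx'],c['cy'],R,np.array(c['tvec'])
def ptmap(C,d):
    f,cx,cy,R,t=C; v,u=np.mgrid[0:400,0:640]
    P=np.stack([(u-cx)/f*d,(v-cy)/f*d,d],-1); return (P-t)@R
def onplane(C,u,v,z):
    f,cx,cy,R,t=C; r=np.array([(u-cx)/f,(v-cy)/f,1])@R; o=-R.T@t
    return o+r*(z-o[2])/r[2]
def proj(C,p):
    f,cx,cy,R,t=C; q=np.asarray(p)@R.T+t; return np.stack([f*q[...,0]/q[...,2]+cx,f*q[...,1]/q[...,2]+cy],-1)
E
python3 - <<'E'
from h import *
im=cv2.imread('pics/top0.png'); d=np.load('pics/top0.npy'); C=cam('top')
cv2.imwrite('pics/top0c.png',cv2.resize(im[100:260,260:440],None,fx=4,fy=3.7,interpolation=cv2.INTER_CUBIC)[:600])
im2=cv2.imread('pics/side0.png')
cv2.imwrite('pics/side0c.png',cv2.resize(im2[140:290,245:400],None,fx=4,fy=4,interpolation=cv2.INTER_CUBIC))
P=ptmap(C,d)
for n,(u,v) in dict(hop=(358,133),btn=(389,181),cup=(358,217),foot1=(337,200),foot2=(370,200),tab=(300,220),jig=(424,182),mug=(297,172)).items(): print(n,P[v,u].round(1), d[v,u])
E
```

```text
hop [573.9 -28.3 214.4] 762.20355
btn [ 506.3 -113.5   98.6] 857.96484
cup [437.9 -51.5   3.5] 934.82416
foot1 [474.9   3.7  29.8] 918.5483
foot2 [477.7 -79.5  25.3] 922.7132
tab [427.4  95.9   2.1] 935.2013
jig [ 522.2 -211.9   42.9] 914.8636
mug [553.7 107.3   7. ] 960.36707
```

View pics/top0c.png

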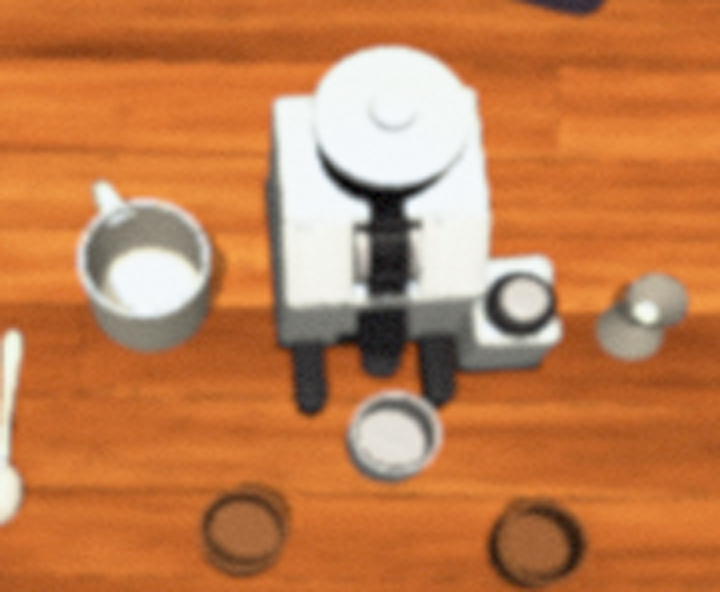

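View pics/side0c.png

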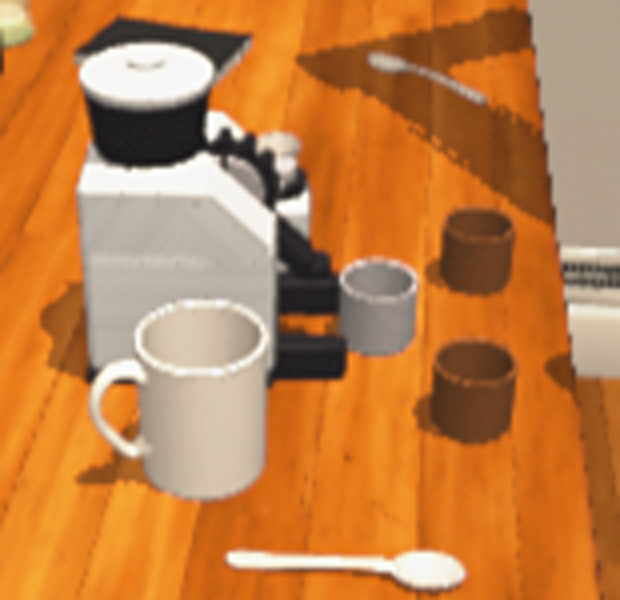

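```bash
python3 - <<'E'
from h import *
d=np.load('pics/top0.npy'); im=cv2.imread('pics/top0.png');C=cam('top'); P=ptmap(C,d)
def circ(zlo,zhi,x0,x1,y0,y1,z):
    m=(P[...,2]>zlo)&(P[...,2]<zhi)&(P[...,0]>x0)&(P[...,0]<x1)&(P[...,1]>y0)&(P[...,1]<y1)
    n,l,s,c=cv2.connectedComponentsWithStats(m.astype(np.uint8)); k=1+np.argmax(s[1:,4]); m=(l==k)
    ct=max(cv2.findContours(m.astype(np.uint8),0,1)[0],key=len)
    q=np.array([onplane(C,u,v,z) for u,v in ct[:,0]])[:,:2].astype(np.float32)
    print(cv2.minEnclosingCircle(q), cv2.minAreaRect(q), m.sum(), P[m][:,2].mean())
circ(205,225,480,650,-120,60,215)
circ(92,106,480,550,-150,-85,98)
circ(140,162,480,650,-120,60,151)
circ(40,56,400,480,-90,-10,48)
# feet
circ(20,36,440,520,-20,20,28); circ(20,36,440,520,-95,-70,28)
circ(60,84,470,560,-160,-70,76)
# yaw from table-level cup: grey mask
hsv=cv2.cvtColor(im,cv2.COLOR_BGR2HSV)
m=((hsv[...,1]<90)&(hsv[...,2]>40)).astype(np.uint8); m[:204]=0;m[232:]=0;m[:,:340]=0;m[:,376:]=0
ct=max(cv2.findContours(m,0,1)[0],key=cv2.contourArea); print(cv2.boundingRect(ct), cv2.fitEllipse(ct))
d2=np.load('pics/side0.npy');C2=cam('side');P2=ptmap(C2,d2)
m=(P2[...,2]>8)&(P2[...,2]<55)&(P2[...,0]>395)&(P2[...,0]<480)&(P2[...,1]>-90)&(P2[...,1]<-15)
im2=cv2.imread('pics/side0.png');h2=cv2.cvtColor(im2,cv2.COLOR_BGR2HSV); m&=(h2[...,1]<80)&(h2[...,2]>90)
q=P2[m]; print(len(q),q.min(0),q.max(0),q.mean(0))
E
```

```text
((579.1694946289062, -27.223628997802734), 41.08873748779297) ((579.5608520507812, -27.809410095214844), (79.55640411376953, 80.19837951660156), 48.905635833740234) 1011 207.95376002254105
((508.3519592285156, -116.82746887207031), 14.50212287902832) ((507.9273681640625, -117.13542938232422), (25.707868576049805, 27.053136825561523), 88.54280090332031) 114 97.57364757471247
((573.1551513671875, -29.53464698791504), 73.47663116455078) ((561.4893188476562, -29.878612518310547), (123.2209701538086, 115.84881591796875), 5.0610480308532715) 1245 150.3090457893239
((430.56744384765625, -47.60850524902344), 27.485044479370117) ((430.56781005859375, -47.62726593017578), (51.79069519042969, 51.28270721435547), 1.1459076404571533) 110 47.4276313906941
((478.2178955078125, 0.9941549301147461), 28.945514678955078) ((475.6116027832031, -0.5537376403808594), (51.572452545166016, 37.799129486083984), 1.1320443153381348) 170 28.789238619313902
((482.389892578125, -81.69363403320312), 27.190202713012695) ((482.3728942871094, -82.9176025390625), (22.584598541259766, 52.2243537902832), 89.20318603515625) 145 28.261520014002183
((498.583251953125, -106.20098114013672), 36.37765121459961) ((497.3881530761719, -106.25617218017578), (71.82475280761719, 38.83248519897461), 71.64659118652344) 163 73.27677505431811
(347, 204, 26, 26) ((358.93994140625, 216.3440399169922), (20.98167610168457, 28.750804901123047), 41.303043365478516)
377 [406.26077909 -76.18947387   8.15307155] [461.78913851 -16.90654272  51.78813777] [432.19422846 -40.40702962  32.39988794]
```

```bash
cat >> h.py <<'E'
def tcp():
    o=manip.get_obs(); return o,np.array(o['eef_pos']),np.array(o['tool_rot'])
E
python3 - <<'E'
from h import *
o,p,T=tcp()
f,cx,cy,R,t=cam('wrist'); print('cam in tool', T.T@(-R.T@t-p), 'axes in tool\n', (T.T@R.T).round(3), o['time'])
C=cam('top')
for uv in [(320,243),(394,247)]: print(onplane(C,*uv,48))
E
```

```text
cam in tool [-68.73023756  29.66776591   0.09618526] axes in tool
 [[ 0.     0.962  0.271]
 [ 0.001 -0.271  0.962]
 [ 1.    -0.    -0.001]] 0.15
[364.24718979  44.65408573  48.        ]
[ 358.35476571 -131.1376393    48.        ]
```

Emit:
servo_tool --rows '[[[0, 0, 0, 0.013, 0, 0.015, 0.085], [0, 0, 0, 0.026, 0, 0.029, 0.085], [0, 0, 0, 0.026, 0, 0.029, 0.085], [0, 0, 0, 0.026, 0, 0.029, 0.085], [0, 0, 0, 0.026, 0, 0.029, 0.085], [0, 0, 0, 0.026, 0, 0.029, 0.085], [0, 0, 0, 0.026, 0, 0.029, 0.085], [0, 0, 0, 0.026, 0, 0.029, 0.085], [0, 0, 0, 0.026, 0, 0.029, 0.085], [0, 0, 0, 0.026, 0, 0.029, 0.085], [0, 0, 0, 0.026, 0, 0.029, 0.085], [0, 0, 0, 0.026, 0, 0.029, 0.085]]]'

```text
time: 1.15
eef_pos: [357.9, -177.3, 404.8]
tool_rot: [[0.966, 0.001, -0.26], [0.26, 0.0, 0.966], [0.001, -1.0, 0.0]]
contact_force: [1.5, -0.3, -0.3]
opening: 0.995
```

Emit:
servo_tool --rows '[[[0, 0, 0, 0.0165, 0, 0.03, 0.085], [0, 0, 0, 0.0165, 0, 0.03, 0.085], [0, 0, 0, 0.0165, 0, 0.03, 0.085], [0, 0, 0, 0.0165, 0, 0.03, 0.085], [0, 4.75, 0, 0, 0, 0, 0.085], [0, 4.75, 0, 0, 0, 0, 0.085], [0, 0, -6.5, 0, 0, 0, 0.085], [0, 0, -7, 0, 0, 0, 0.085], [0, 0, -6.5, 0, 0, 0, 0.085], [0, 0, 0, 0, 0, 0, 0.085]]]'

```text
time: 1.98
eef_pos: [389.5, -46.4, 404.5]
tool_rot: [[0.933, 0.346, -0.098], [0.092, 0.034, 0.995], [0.347, -0.938, 0.0]]
contact_force: [0.1, -0.0, 0.2]
opening: 0.997
```

```bash
python3 - <<'E'
from h import *
import pickle
o,p,T=tcp(); C=cam('wrist'); im,d=optics.snapshot('wrist'); print(p,T.round(3))
cv2.imwrite('pics/w1.png',im); np.save('pics/w1.npy',d); pickle.dump(C,open('pics/w1.pkl','wb'))
E
```

```text
[389.49319665 -46.37439799 404.52699184] [[ 0.933  0.346 -0.098]
 [ 0.092  0.034  0.995]
 [ 0.347 -0.938  0.   ]]
```

View pics/w1.png

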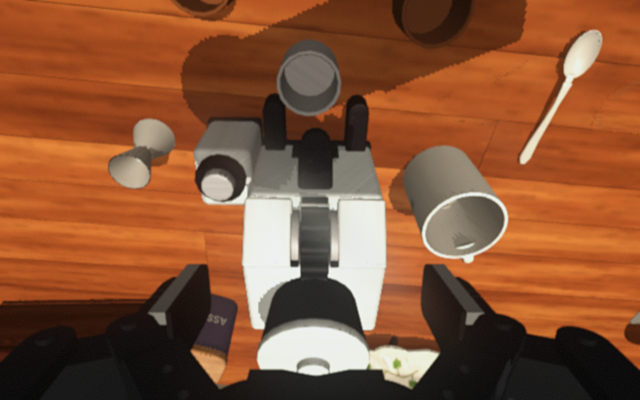

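```bash
python3 - <<'E'
from h import *
im=cv2.imread('pics/w1.png')[120:300,260:370]
im=cv2.rotate(im,cv2.ROTATE_180)
im=cv2.resize(im,None,fx=5,fy=3.3,interpolation=cv2.INTER_CUBIC)
im=np.clip(255*(im/255.)**0.5,0,255).astype(np.uint8)
cv2.imwrite('pics/w1c.png',im)
E
```

```text
(no output)
```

View pics/w1c.png

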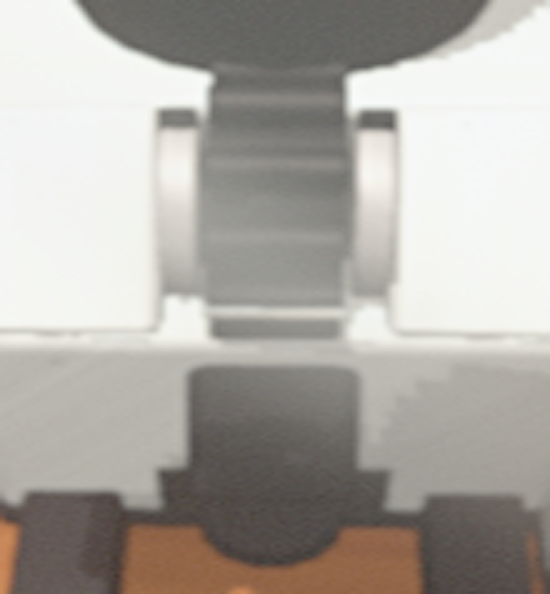

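```bash
python3 - <<'E'
from h import *
im=cv2.imread('pics/w1.png')[80:280,190:410]
im=cv2.resize(im,None,fx=3.6,fy=3,interpolation=cv2.INTER_CUBIC)
cv2.imwrite('pics/w1d.png',im)
E
```

```text
(no output)
```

View pics/w1d.png

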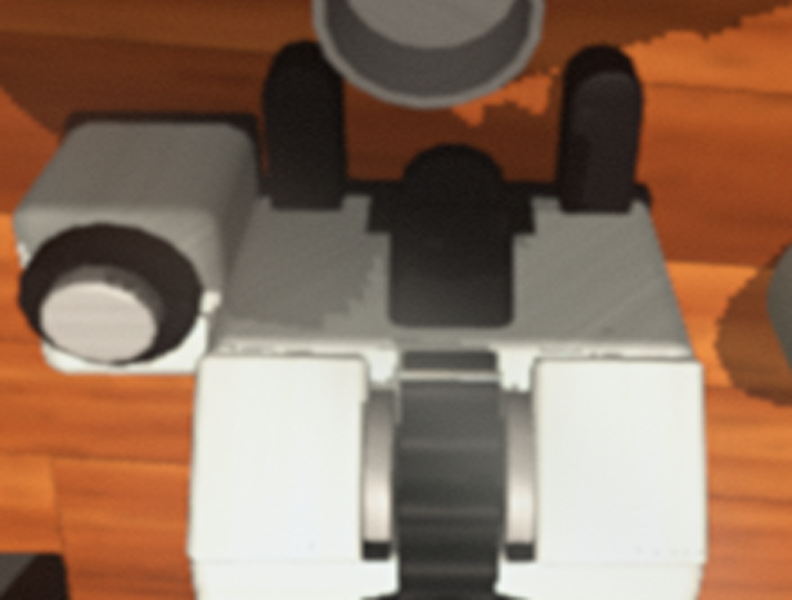

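```bash
cat >> h.py <<'E'
def G2W(g,pts):
    c,s=np.cos(g[2]),np.sin(g[2]); pts=np.atleast_2d(pts).astype(float)
    return np.stack([g[0]+c*pts[:,0]-s*pts[:,1],g[1]+s*pts[:,0]+c*pts[:,1],pts[:,2]],-1)
E
python3 - <<'E'
from h import *
import pickle
from scipy.optimize import least_squares
Cw=pickle.load(open('pics/w1.pkl','rb')); Ct=cam('top')
L=[(29,-58,111),(29,58,111),(69,-58,151),(69,58,151),(30,-83,98)]
W=np.array([(245.6,198.3),(385,200),(242.8,265.7),(385.6,266.7),(217.8,187)])
T=np.array([(383,180.3),(333,182.4),(382.3,158.6),(329.5,160),(391.75,180.5)])
fw=lambda g:(proj(Cw,G2W(g,L))-W); ft=lambda g:(proj(Ct,G2W(g,L))-T)
for nm,f in [('w',fw),('t',ft),('both',lambda g:np.r_[fw(g),ft(g)])]:
    r=least_squares(lambda g:f(g).ravel(),[469,-38,.097]); print(nm,r.x,np.degrees(r.x[2]),f(r.x).round(1).tolist())
    # wheel ribs predicted v
    for a in [0,30,60,90]:
        a_=np.radians(a); print(a,proj(Cw,G2W(r.x,[(63-37*np.sin(a_),0,125+37*np.cos(a_))])).round(1),end=' ')
    print()
g=r.x
d=np.load('pics/w1.npy');im=cv2.imread('pics/w1.png');P=ptmap(Cw,d)
print(P[90,308],P[150,220],P[187,218],P[230,260])
# cup rim, wrist
hsv=cv2.cvtColor(im,cv2.COLOR_BGR2HSV)
m=((hsv[...,1]<110)&(P[...,2]>40)&(P[...,2]<56)&(P[...,0]<475)&(P[...,1]>-90)&(P[...,1]<-5)).astype(np.uint8)
m[:,:270]=0;m[:,345:]=0;m[125:]=0
ct=max(cv2.findContours(m,0,1)[0],key=cv2.contourArea)
q=np.array([onplane(Cw,u,v,48) for u,v in ct[:,0]])[:,:2].astype(np.float32); 
c,rad=cv2.minEnclosingCircle(q); print('cup',c,rad)
def W2G(g,p):
    dx,dy=p[0]-g[0],p[1]-g[1];cc,s=np.cos(g[2]),np.sin(g[2]); return cc*dx+s*dy,-s*dx+cc*dy
print(W2G(g,c),W2G(g,(430.6,-47.6)))
E
```

```text
w [ 4.72912251e+02 -3.76629874e+01  7.64603737e-02] 4.3808567158220395 [[-0.9, -1.9], [0.9, -1.1], [-1.4, 0.7], [1.4, 2.0], [-0.0, 1.2]]
0 [[314.5 272.4]] 30 [[315.  250.1]] 60 [[315.4 224.4]] 90 [[315.5 204.7]] 
t [ 4.70997640e+02 -3.90021493e+01  7.73136830e-02] 4.4297477339065505 [[-1.1, -0.2], [-1.4, 0.5], [1.0, -0.9], [1.7, 0.5], [-0.2, 0.2]]
0 [[313.  270.6]] 30 [[313.5 248. ]] 60 [[313.9 222.3]] 90 [[314.1 202.6]] 
both [ 4.72598681e+02 -3.78439353e+01  7.69484115e-02] 4.408819218331606 [[-1.1, -2.2], [0.8, -1.4], [-1.6, 0.5], [1.3, 1.6], [-0.2, 1.0], [-1.6, -0.9], [-1.9, -0.2], [0.5, -1.6], [1.2, -0.2], [-0.8, -0.5]]
0 [[314.3 272.1]] 30 [[314.8 249.7]] 60 [[315.2 224.1]] 90 [[315.4 204.3]] 
[448.14244732 -48.02923622   6.98302159] [ 486.26649586 -120.37994717   72.49081234] [ 506.52580799 -117.33754778   99.99669195] [523.41910744 -78.09519696 131.58821121]
cup (429.6802062988281, -48.67633056640625) 27.82366371154785
(np.float64(-43.62418893515756), np.float64(-7.501091105427517)) (np.float64(-42.624376747294946), np.float64(-6.4986523143298935))
```

White line lies at wrist (314,205), matching the predicted rib 90° down (204), so the wheel is 3 clicks short. The cup is about 43 mm out and 7 mm to the right. I'll come down behind it with the fingertips slightly apart to cradle it.

Emit:
servo_tool --rows '[[[0, 1.1, 0, 0, 0, 0, 0.025], [0, 0, 5, 0, 0, 0, 0.025], [0, 0, 5.3, 0, 0, 0, 0.025], [0, 0, 0, 0, 0.035, 0, 0.025], [0, 0, 0, 0, 0.035, 0, 0.025], [0, 0, 0, 0, 0.035, 0, 0.025], [0, 0, 0, -0.025, 0, -0.002, 0.025], [0, 0, 0, -0.025, 0, -0.003, 0.025], [0, 0, 0, -0.007, 0.027, 0, 0.025], [0, 0, 0, -0.007, 0.027, 0, 0.025], [0, 0, 0, -0.006, 0.02, 0, 0.025], [0, 0, 0, 0, 0, 0, 0.025]]]'

```text
time: 3.03
eef_pos: [350.6, -53.2, 212.0]
tool_rot: [[0.984, 0.157, -0.077], [0.075, 0.018, 0.997], [0.158, -0.987, 0.006]]
contact_force: [-0.5, -0.5, -0.0]
opening: 0.291
```

```bash
python3 - <<'E'
from h import *
import pickle
o,p,T=tcp(); C=cam('wrist'); im,d=optics.snapshot('wrist'); print(p,T.round(3),o['opening'],o['time'])
cv2.imwrite('pics/w2.png',im); np.save('pics/w2.npy',d); pickle.dump(C,open('pics/w2.pkl','wb'))
print('tip',p+173*T[:,1],'front',p+173*T[:,1]+11*T[:,0])
E
```

```text
[350.62701953 -53.21729984 211.99798303] [[ 0.984  0.157 -0.077]
 [ 0.075  0.018  0.997]
 [ 0.158 -0.987  0.006]] 0.2905419196287752 3.0333
tip [377.86807707 -50.02078515  41.18607748] front [388.69756697 -49.19279773  42.9286576 ]
```

View pics/w2.png

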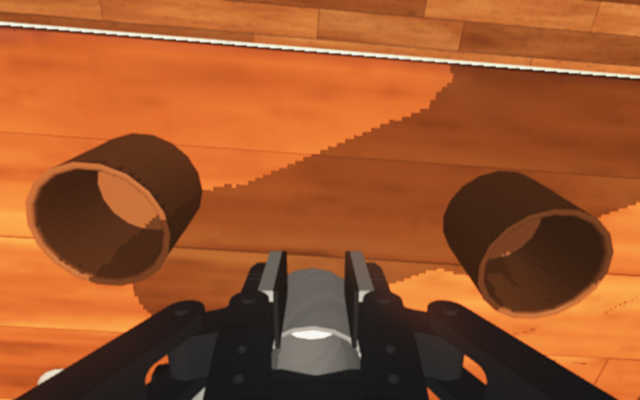

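Emit:
servo_tool --rows '[[[0, 0, 0, 0, 0.014, 0, 0.025], [0, 0, 0, 0, 0.014, 0, 0.025], [0, 0, 0, 0.005, 0.0008, 0, 0.025], [0, 0, 0, 0.005, 0.0008, 0, 0.025], [0, 0, 0, 0.005, 0.0008, 0, 0.025], [0, 0, 0, 0.005, 0.0008, 0.0013, 0.025], [0, 0, 0, 0.005, 0.0008, 0.0013, 0.025], [0, 0, 0, 0.005, 0.0008, 0.0013, 0.025], [0, 0, 0, 0.005, 0.0008, 0.0013, 0.025], [0, 0, 0, 0, 0, 0, 0.025]]]'

```text
time: 3.92
eef_pos: [392.4, -44.1, 189.4]
tool_rot: [[0.983, 0.167, -0.079], [0.077, 0.02, 0.997], [0.168, -0.986, 0.007]]
contact_force: [-0.0, -0.8, 0.1]
opening: 0.289
```

```bash
python3 - <<'E'
from h import *
o,p,T=tcp(); print(p,o['opening'],o['time'],o['contact_force'])
F=p+173*T[:,1]+11*T[:,0]; g=(472.6,-37.84,.0769)
c,s=np.cos(g[2]),np.sin(g[2]); print('F',F,'local',c*(F[0]-g[0])+s*(F[1]-g[1]),-s*(F[0]-g[0])+c*(F[1]-g[1]))
im,d=optics.snapshot('top'); cv2.imwrite('pics/t3.png',cv2.resize(im[140:260,280:440],None,fx=5,fy=5,interpolation=cv2.INTER_CUBIC))
im,d=optics.snapshot('wrist'); cv2.imwrite('pics/w3.png',im)
im,d=optics.snapshot('side'); cv2.imwrite('pics/s3.png',cv2.resize(im[140:290,245:400],None,fx=4,fy=4,interpolation=cv2.INTER_CUBIC))
E
```

```text
[392.35431044 -44.11050177 189.44579746] 0.28864405755945793 3.9167 [-0.00751048 -0.79891849  0.08483585]
F [432.1333874  -39.8507077   20.77606339] local -40.501490744532504 1.1040509802414498
```

View pics/t3.png

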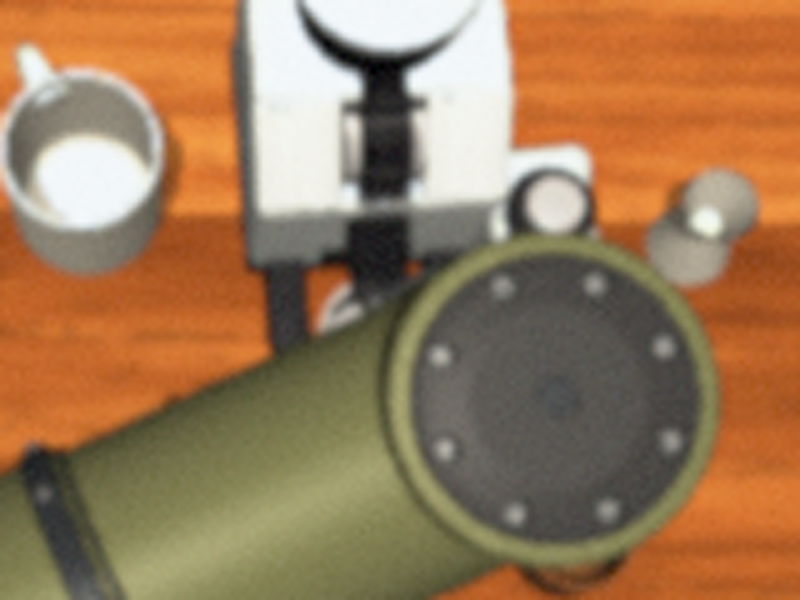

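View pics/s3.png

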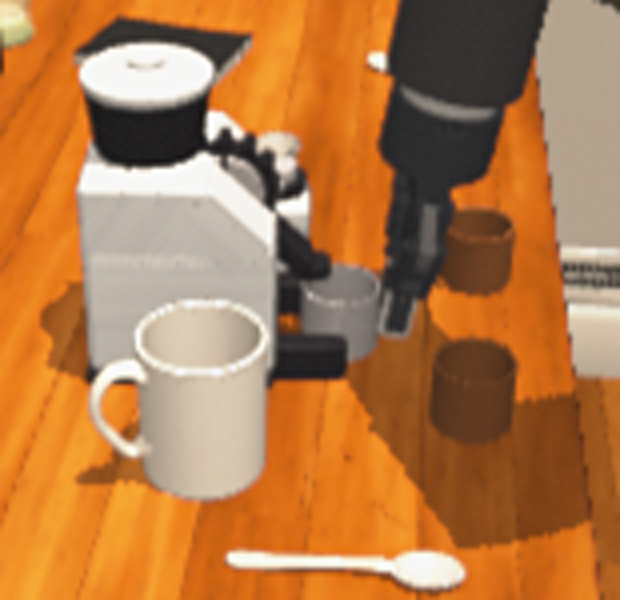

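View pics/w3.png

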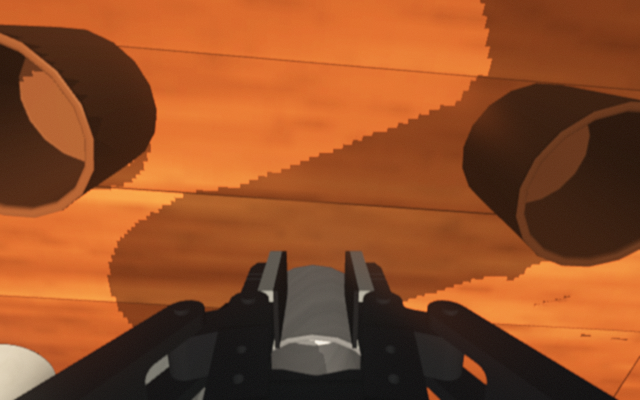

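Emit:
servo_tool --rows '[[[0, 0, 0, 0.004, 0.0007, -0.0004, 0.025], [0, 0, 0, 0.004, 0.0007, -0.0004, 0.025], [0, 0, 0, 0.004, 0.0007, 0, 0.025], [0, 0, 0, 0.002, 0.0003, 0, 0.025], [0, 0, 0, 0.001, 0.0002, 0, 0.025], [0, 0, 0, 0, 0, 0, 0.025]]]'

```text
time: 4.57
eef_pos: [407.0, -44.1, 189.1]
tool_rot: [[0.983, 0.167, -0.079], [0.076, 0.02, 0.997], [0.168, -0.986, 0.006]]
contact_force: [-0.0, 0.5, 0.6]
opening: 0.29
```

```bash
cat >> h.py <<'E'
g0=(472.6,-37.84,.0769)
def loc(P,g=g0):
    c,s=np.cos(g[2]),np.sin(g[2]); return np.array([c*(P[0]-g[0])+s*(P[1]-g[1]),-s*(P[0]-g[0])+c*(P[1]-g[1]),P[2]])
def rep():
    o,p,T=tcp(); tip=p+173.4*T[:,1]
    print('t',o['time'],'F',o['contact_force'].round(2),'open',round(o['opening'],3),'tcp',p.round(1),'tip loc',loc(tip).round(1),'front loc',loc(tip+11*T[:,0]).round(1)); print(T.round(3))
E
python3 -c "
from h import *
rep()
im,d=optics.snapshot('side'); cv2.imwrite('pics/s4.png',cv2.resize(im[180:260,270:370],None,fx=7,fy=7,interpolation=cv2.INTER_CUBIC))"
```

```text
t 4.5667 F [-0.    0.47  0.61] open 0.29 tcp [407.  -44.1 189.1] tip loc [-36.7  -0.   18.2] front loc [-25.9  -0.   20.1]
[[ 0.983  0.167 -0.079]
 [ 0.076  0.02   0.997]
 [ 0.168 -0.986  0.006]]
```

View pics/s4.png

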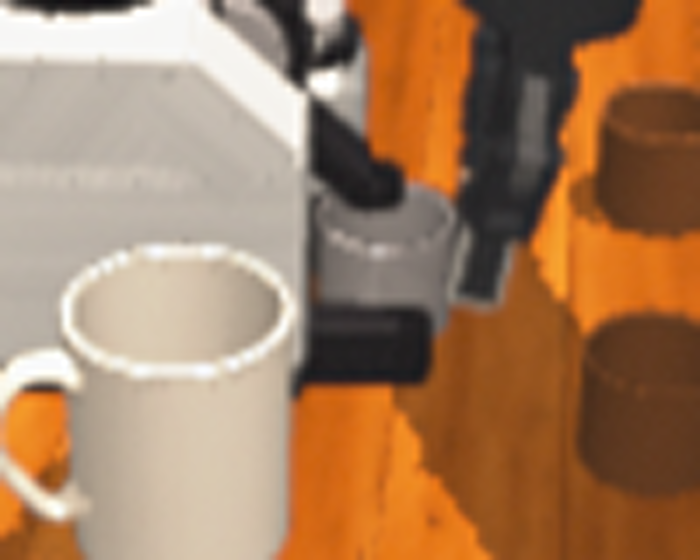

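Emit:
servo_tool --rows '[[[0, 0, 0, 0.001, 0.0002, 0, 0.025], [0, 0, 0, 0.001, 0.0002, 0, 0.025], [0, 0, 0, 0.001, 0.0002, 0, 0.025], [0, 0, 0, 0, 0, 0, 0.025]]]'

```text
time: 4.95
eef_pos: [409.8, -43.8, 189.1]
tool_rot: [[0.983, 0.167, -0.079], [0.077, 0.02, 0.997], [0.168, -0.986, 0.007]]
contact_force: [-1.8, 0.2, 1.5]
opening: 0.291
```

Emit:
servo_tool --rows '[[[0, 0, 0, 0.001, 0.0002, 0, 0.025], [0, 0, 0, 0.001, 0.0002, 0, 0.025], [0, 0, 0, 0, 0, 0, 0.025]]]'

```text
time: 5.2
eef_pos: [411.1, -43.9, 188.8]
tool_rot: [[0.983, 0.163, -0.078], [0.076, 0.019, 0.997], [0.164, -0.986, 0.006]]
contact_force: [-11.8, 0.7, 6.3]
opening: 0.293
```

Resistance rose to 12 N about where the bumpers should be. I'll back off, rise, shut the fingers and look.

Emit:
servo_tool --rows '[[[0, 0, 0, -0.01, -0.0017, 0, 0.025], [0, 0, 0, -0.015, -0.0025, 0, 0.025], [0, 0, 0, -0.015, -0.0025, 0, 0], [0, 0, 0, 0.0053, -0.032, 0, 0], [0, 0, 0, 0.0053, -0.032, 0, 0], [0, 0, 0, 0.0053, -0.032, 0, 0], [0, 0, 0, 0.0053, -0.032, 0, 0], [0, 0, 0, 0.0053, -0.032, 0, 0], [0, 0, 0, 0.0053, -0.032, 0, 0], [0, 0, 0, 0, 0, 0, 0]]]'

```text
time: 6.03
eef_pos: [370.9, -48.7, 390.8]
tool_rot: [[0.981, 0.178, -0.078], [0.076, 0.021, 0.997], [0.179, -0.984, 0.007]]
contact_force: [-0.2, -0.7, -0.0]
opening: 0.001
```

```bash
python3 - <<'E'
from h import *
import pickle
rep()
C=cam('wrist'); im,d=optics.snapshot('wrist')
cv2.imwrite('pics/w5.png',im); np.save('pics/w5.npy',d); pickle.dump(C,open('pics/w5.pkl','wb'))
E
```

```text
t 6.0333 F [-0.24 -0.68 -0.02] open 0.001 tcp [370.9 -48.7 390.8] tip loc [-71.1  -1.7 220.2] front loc [-60.3  -1.7 222.2]
[[ 0.981  0.178 -0.078]
 [ 0.076  0.021  0.997]
 [ 0.179 -0.984  0.007]]
```

View pics/w5.png

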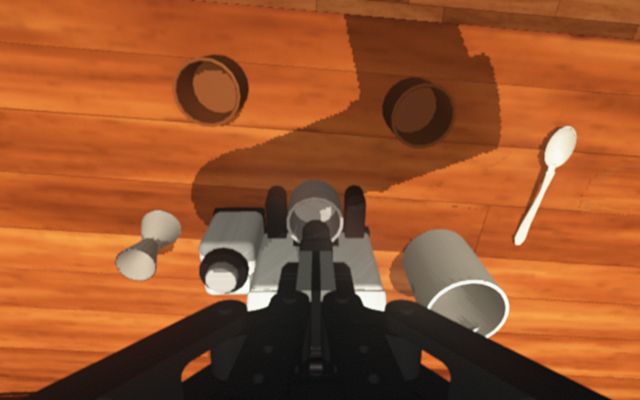

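```bash
python3 - <<'E'
from h import *
import pickle
C=pickle.load(open('pics/w5.pkl','rb'))
for uv in [(315,180),(288,212),(342,212)]: print(uv,loc(onplane(C,*uv,48)).round(1))
im=cv2.imread('pics/w5.png'); cv2.imwrite('pics/w5c.png',cv2.resize(im[170:310,190:400],None,fx=3.8,fy=3.8,interpolation=cv2.INTER_CUBIC))
E
```

```text
(315, 180) [-44.1  -1.1  48. ]
(288, 212) [-11.7 -26.6  48. ]
(342, 212) [-11.6  24.4  48. ]
```

View pics/w5c.png

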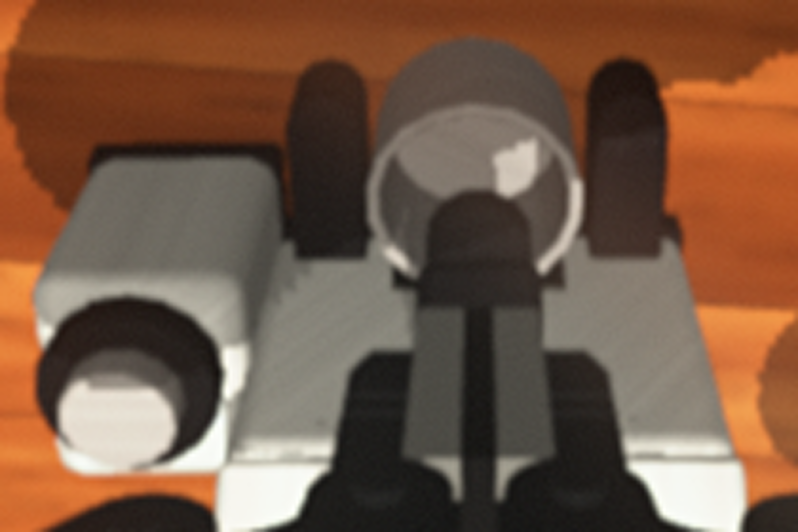

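```bash
python3 - <<'E'
from h import *
import pickle
C=pickle.load(open('pics/w5.pkl','rb'))
for x,y in [(474,103),(367,192),(582,192),(474,290)]: print(loc(onplane(C,190+x/3.8,170+y/3.8,48)).round(1))
E
```

```text
[-27.1  -1.4  48. ]
[ -2.6 -28.3  48. ]
[-2.5 25.8 48. ]
[26.4 -1.3 48. ]
```

Emit:
servo_tool --rows '[[[0, 0, 0, 0.028, 0, 0.001, 0], [0, 0, 0, 0.028, 0, 0, 0], [0, 0, 0, 0, 0.033, 0, 0], [0, 0, 0, 0, 0.033, 0, 0], [0, 0, 0, 0, 0.033, 0, 0], [0, 0, 0, 0, 0, 0, 0], [0, 0, 0, 0, 0, 0, 0]]]'

```text
time: 6.67
eef_pos: [441.8, -41.2, 294.0]
tool_rot: [[0.983, 0.164, -0.079], [0.077, 0.018, 0.997], [0.165, -0.986, 0.005]]
contact_force: [0.8, 0.2, 0.3]
opening: -0.002
```

```bash
python3 - <<'E'
from h import *
rep()
im,d=optics.snapshot('side'); cv2.imwrite('pics/s6.png',cv2.resize(im[140:220,250:350],None,fx=7,fy=7,interpolation=cv2.INTER_CUBIC))
E
```

```text
t 6.6667 F [0.79 0.19 0.28] open -0.002 tcp [441.8 -41.2 294. ] tip loc [ -2.5  -0.  122.9] front loc [  8.4   0.  124.8]
[[ 0.983  0.164 -0.079]
 [ 0.077  0.018  0.997]
 [ 0.165 -0.986  0.005]]
```

View pics/s6.png

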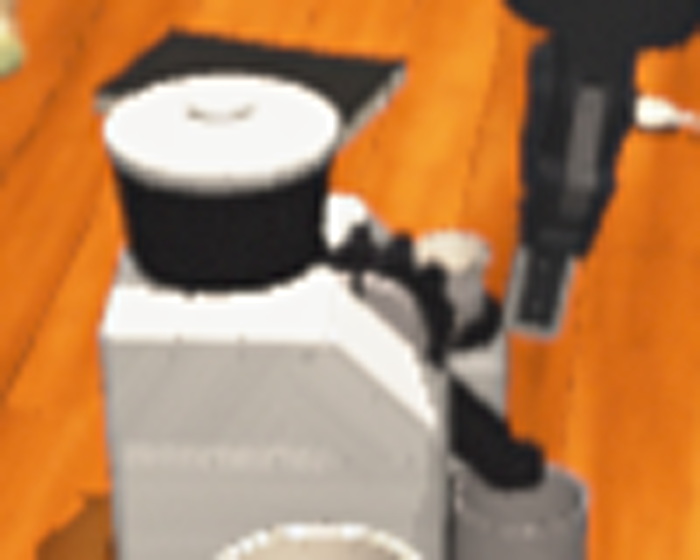

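Emit:
servo_tool --rows '[[[0, 0, 0, 0.0015, -0.009, 0, 0], [0, 0, 0, 0.008, 0.0013, 0, 0], [0, 0, 0, 0.008, 0.0013, 0, 0], [0, 0, 0, 0.006, 0.001, 0, 0], [0, 0, 0, 0, 0, 0, 0]]]'

```text
time: 7.13
eef_pos: [463.8, -39.4, 307.9]
tool_rot: [[0.983, 0.165, -0.079], [0.077, 0.019, 0.997], [0.166, -0.986, 0.006]]
contact_force: [-14.9, 1.2, 9.9]
opening: -0.0
```

```bash
python3 - <<'E'
from h import *
rep()
im,d=optics.snapshot('side'); cv2.imwrite('pics/s7.png',cv2.resize(im[140:220,250:350],None,fx=7,fy=7,interpolation=cv2.INTER_CUBIC))
E
```

```text
t 7.1333 F [-14.95   1.19   9.88] open -0.0 tcp [463.8 -39.4 307.9] tip loc [ 20.    0.2 136.9] front loc [ 30.8   0.2 138.7]
[[ 0.983  0.165 -0.079]
 [ 0.077  0.019  0.997]
 [ 0.166 -0.986  0.006]]
```

View pics/s7.png

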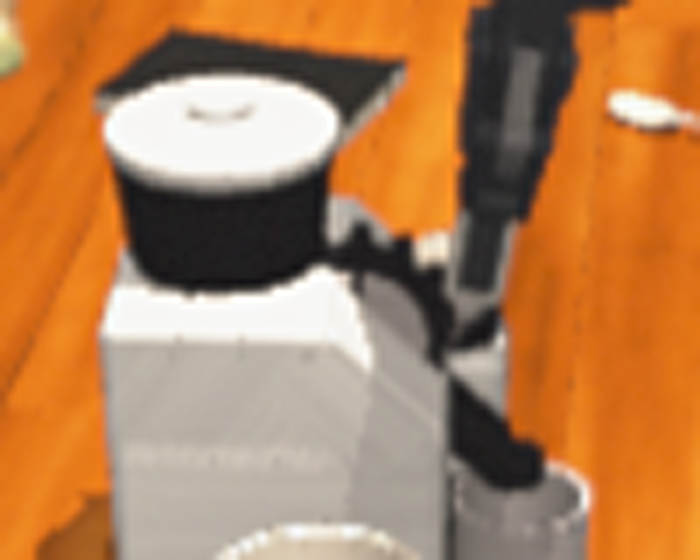

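Emit:
servo_tool --rows '[[[0, 0, 0, 0, 0, 0, 0], [0, 0, 0, 0, 0, 0, 0], [0, 0, 0, 0, 0, 0, 0]]]'

```text
time: 7.43
eef_pos: [463.5, -39.5, 307.9]
tool_rot: [[0.983, 0.167, -0.079], [0.077, 0.02, 0.997], [0.168, -0.986, 0.006]]
contact_force: [-14.5, 2.4, 7.9]
opening: 0.003
```

```bash
python3 - <<'E'
from h import *
rep()
E
```

```text
t 7.4333 F [-14.52   2.43   7.87] open 0.003 tcp [463.5 -39.5 307.9] tip loc [ 19.9   0.2 137. ] front loc [ 30.8   0.2 138.9]
[[ 0.983  0.167 -0.079]
 [ 0.077  0.02   0.997]
 [ 0.168 -0.986  0.006]]
```

The reading is steady at 15 N and directed radially, so the tip is seated against the wheel between ribs. Next I push along the tangent, up and back.

Emit:
servo_tool --rows '[[[0, 0, 0, -0.0008, -0.0005, 0, 0], [0, 0, 0, 0.0014, -0.0025, 0, 0], [0, 0, 0, 0.0019, -0.0023, 0, 0], [0, 0, 0, 0.0022, -0.0022, 0, 0], [0, 0, 0, 0.0026, -0.002, 0, 0], [0, 0, 0, 0.0028, -0.0018, 0, 0], [0, 0, 0, 0, 0, 0, 0]]]'

```text
time: 8.02
eef_pos: [473.1, -38.6, 320.3]
tool_rot: [[0.982, 0.172, -0.079], [0.077, 0.02, 0.997], [0.173, -0.985, 0.007]]
contact_force: [-0.3, -0.1, 0.7]
opening: 0.003
```

```bash
python3 - <<'E'
from h import *
rep()
im,d=optics.snapshot('side'); cv2.imwrite('pics/s8.png',cv2.resize(im[140:220,250:350],None,fx=7,fy=7,interpolation=cv2.INTER_CUBIC))
E
```

```text
t 8.0167 F [-0.29 -0.11  0.71] open 0.003 tcp [473.1 -38.6 320.3] tip loc [ 30.4   0.4 149.5] front loc [ 41.3   0.5 151.4]
[[ 0.982  0.172 -0.079]
 [ 0.077  0.02   0.997]
 [ 0.173 -0.985  0.007]]
```

View pics/s8.png

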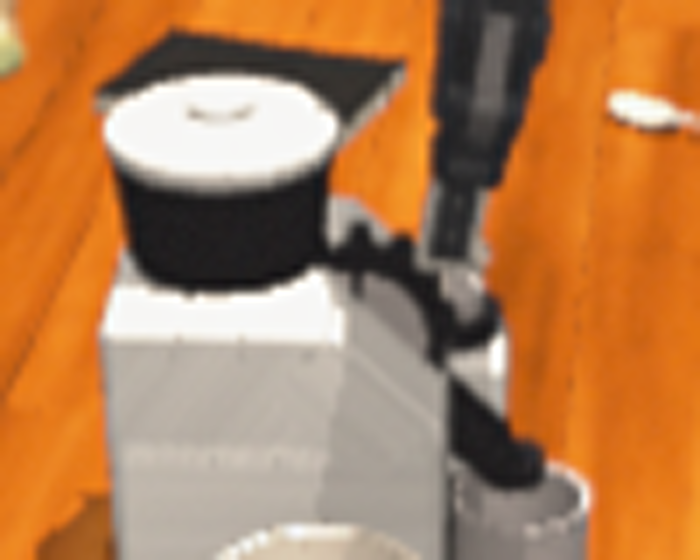

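Emit:
servo_tool --rows '[[[0, 0, 0, -0.015, -0.008, 0, 0.03], [0, 0, 0, -0.021, -0.02, 0, 0.06], [0, 0, 0, -0.021, -0.03, 0, 0.08], [0, 0, 0, 0, -0.035, 0, 0.085], [0, 0, 0, 0, -0.009, 0, 0.085], [0, 0, 0, 0, 0, 0, 0.085], [0, 0, 0, 0, 0, 0, 0.085]]]'

```text
time: 8.65
eef_pos: [399.3, -45.0, 409.3]
tool_rot: [[0.982, 0.17, -0.079], [0.077, 0.021, 0.997], [0.171, -0.985, 0.008]]
contact_force: [0.3, 0.1, -0.9]
opening: 0.978
```

```bash
cat >> h.py <<'E'
def wv(n):
    import pickle
    rep(); C=cam('wrist'); im,d=optics.snapshot('wrist')
    cv2.imwrite(f'pics/{n}.png',im); np.save(f'pics/{n}.npy',d); pickle.dump(C,open(f'pics/{n}.pkl','wb'))
    for a in [-30,0,30,60,90]:
        a_=np.radians(a); print(a,proj(C,G2W(g0,[(63-37*np.sin(a_),0,125+37*np.cos(a_))])).round(1)[0],end=' ')
    c=proj(C,G2W(g0,[(40,0,140)]))[0].astype(int)
    y0=max(0,c[1]-70); x0=c[0]-65
    cr=cv2.resize(im[y0:y0+140,x0:x0+130],None,fx=5,fy=4,interpolation=cv2.INTER_CUBIC)
    cr=(255*(cr/255.)**0.5).astype(np.uint8); print('crop origin',x0,y0); cv2.imwrite(f'pics/{n}c.png',cr)
E
python3 -c "
from h import *
wv('w9')"
```

```text
t 8.65 F [ 0.32  0.12 -0.89] open 0.978 tcp [399.3 -45.  409.3] tip loc [-4.410e+01 -1.000e-01  2.384e+02] front loc [-3.320e+01 -1.000e-01  2.403e+02]
[[ 0.982  0.17  -0.079]
 [ 0.077  0.021  0.997]
 [ 0.171 -0.985  0.008]]
-30 [314.7 339.2] 0 [314.8 326.2] 30 [314.8 302.7] 60 [314.7 276.9] 90 [314.6 258. ] crop origin 249 213
```

View pics/w9c.png

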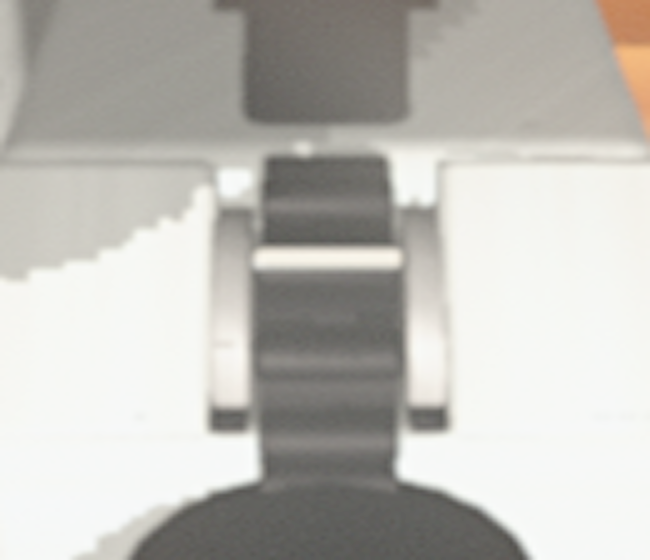

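One click is done: the white line is at crop y 258, which is v 277.5, against 277 predicted for 60°. Repeat.

Emit:
servo_tool --rows '[[[0, 0, 0, 0.015, 0, 0, 0.03], [0, 0, 0, 0.014, 0.02, 0, 0], [0, 0, 0, 0, 0.03, 0, 0], [0, 0, 0, 0, 0.03, 0, 0], [0, 0, 0, 0, 0.027, 0, 0], [0, 0, 0, 0, 0, 0, 0], [0, 0, 0, 0, 0, 0, 0], [0, 0, 0, 0, 0, 0, 0]]]'

```text
time: 9.37
eef_pos: [445.9, -40.9, 309.3]
tool_rot: [[0.983, 0.169, -0.079], [0.077, 0.019, 0.997], [0.17, -0.986, 0.006]]
contact_force: [0.5, 0.7, 0.8]
opening: 0.0
```

```bash
python3 -c "
from h import *
rep()"
```

```text
t 9.3667 F [0.53 0.73 0.83] open 0.0 tcp [445.9 -40.9 309.3] tip loc [2.600e+00 1.000e-01 1.384e+02] front loc [1.340e+01 1.000e-01 1.403e+02]
[[ 0.983  0.169 -0.079]
 [ 0.077  0.019  0.997]
 [ 0.17  -0.986  0.006]]
```

Emit:
servo_tool --rows '[[[0, 0, 0, 0.0054, 0.0014, 0, 0], [0, 0, 0, 0.0054, 0.0014, 0, 0], [0, 0, 0, 0.0052, 0.0014, 0, 0], [0, 0, 0, 0, 0, 0, 0], [0, 0, 0, 0.0014, -0.0025, 0, 0], [0, 0, 0, 0.0019, -0.0023, 0, 0], [0, 0, 0, 0.0022, -0.0022, 0, 0], [0, 0, 0, 0.0026, -0.002, 0, 0], [0, 0, 0, 0.0028, -0.0018, 0, 0], [0, 0, 0, 0, 0, 0, 0]]]'

```text
time: 10.2
eef_pos: [471.5, -38.7, 319.7]
tool_rot: [[0.982, 0.169, -0.079], [0.077, 0.02, 0.997], [0.17, -0.985, 0.007]]
contact_force: [0.1, 0.3, 0.7]
opening: 0.002
```

```bash
python3 -c "
from h import *
rep()"
```

```text
t 10.2 F [0.08 0.33 0.73] open 0.002 tcp [471.5 -38.7 319.7] tip loc [ 28.3   0.4 148.8] front loc [ 39.2   0.4 150.7]
[[ 0.982  0.169 -0.079]
 [ 0.077  0.02   0.997]
 [ 0.17  -0.985  0.007]]
```

Emit:
servo_tool --rows '[[[0, 0, 0, -0.015, -0.008, 0, 0.03], [0, 0, 0, -0.021, -0.02, 0, 0.06], [0, 0, 0, -0.021, -0.03, 0, 0.08], [0, 0, 0, 0, -0.035, 0, 0.085], [0, 0, 0, 0, -0.009, 0, 0.085], [0, 0, 0, 0, 0, 0, 0.085], [0, 0, 0, 0, 0, 0, 0.085]]]'

```text
time: 10.78
eef_pos: [397.9, -45.1, 410.5]
tool_rot: [[0.982, 0.169, -0.079], [0.077, 0.021, 0.997], [0.17, -0.985, 0.008]]
contact_force: [0.1, -0.7, -0.1]
opening: 0.973
```

```bash
python3 -c "
from h import *
wv('w10')"
```

```text
t 10.7833 F [ 0.15 -0.67 -0.07] open 0.973 tcp [397.9 -45.1 410.5] tip loc [-4.550e+01 -1.000e-01  2.396e+02] front loc [-3.470e+01 -1.000e-01  2.415e+02]
[[ 0.982  0.169 -0.079]
 [ 0.077  0.021  0.997]
 [ 0.17  -0.985  0.008]]
-30 [314.7 339.5] 0 [314.8 326.5] 30 [314.8 303.2] 60 [314.7 277.6] 90 [314.6 258.8] crop origin 249 214
```

View pics/w10c.png

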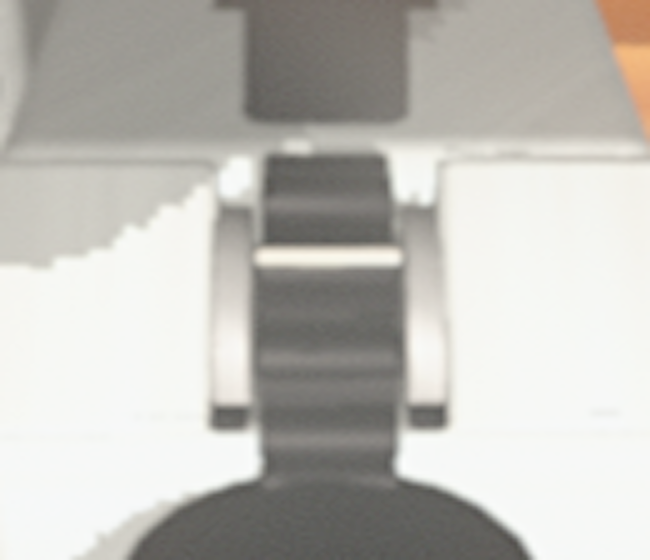

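Still at 60° (crop y 257): the tip slipped off and the rib fell back. I'll repeat, seated deeper and lower as in the first one.

Emit:
servo_tool --rows '[[[0, 0, 0, 0.015, 0, 0, 0.03], [0, 0, 0, 0.014, 0.02, 0, 0], [0, 0, 0, 0, 0.03, 0, 0], [0, 0, 0, 0, 0.03, 0, 0], [0, 0, 0, 0, 0.033, 0, 0], [0, 0, 0, 0, 0, 0, 0], [0, 0, 0, 0, 0, 0, 0], [0, 0, 0, 0, 0, 0, 0]]]'

```text
time: 11.5
eef_pos: [445.6, -40.9, 304.9]
tool_rot: [[0.983, 0.169, -0.079], [0.077, 0.019, 0.997], [0.17, -0.985, 0.006]]
contact_force: [0.2, 0.2, 1.0]
opening: -0.002
```

```bash
python3 -c "
from h import *
rep()"
```

```text
t 11.5 F [0.24 0.21 0.99] open -0.002 tcp [445.6 -40.9 304.9] tip loc [2.30e+00 1.00e-01 1.34e+02] front loc [1.310e+01 1.000e-01 1.359e+02]
[[ 0.983  0.169 -0.079]
 [ 0.077  0.019  0.997]
 [ 0.17  -0.985  0.006]]
```

Emit:
servo_tool --rows '[[[0, 0, 0, 0.007, 0.0012, 0, 0], [0, 0, 0, 0.007, 0.0012, 0, 0], [0, 0, 0, 0.004, 0.0007, 0, 0], [0, 0, 0, 0, 0, 0, 0], [0, 0, 0, 0, 0, 0, 0]]]'

```text
time: 11.92
eef_pos: [463.6, -39.5, 304.1]
tool_rot: [[0.983, 0.165, -0.078], [0.076, 0.019, 0.997], [0.166, -0.986, 0.006]]
contact_force: [-6.7, -0.9, 3.3]
opening: -0.003
```

```bash
python3 -c "
from h import *
rep()"
```

```text
t 11.9167 F [-6.68 -0.9   3.26] open -0.003 tcp [463.6 -39.5 304.1] tip loc [1.970e+01 1.000e-01 1.331e+02] front loc [3.060e+01 1.000e-01 1.349e+02]
[[ 0.983  0.165 -0.078]
 [ 0.076  0.019  0.997]
 [ 0.166 -0.986  0.006]]
```

Emit:
servo_tool --rows '[[[0, 0, 0, 0.0024, -0.0034, 0, 0], [0, 0, 0, 0.0025, -0.0033, 0, 0], [0, 0, 0, 0.0028, -0.0029, 0, 0], [0, 0, 0, 0.0027, -0.0023, 0, 0], [0, 0, 0, 0.003, -0.002, 0, 0], [0, 0, 0, 0.002, -0.0011, 0, 0], [0, 0, 0, 0, 0, 0, 0]]]'

```text
time: 12.5
eef_pos: [476.4, -38.3, 320.9]
tool_rot: [[0.983, 0.167, -0.079], [0.077, 0.02, 0.997], [0.168, -0.986, 0.007]]
contact_force: [-3.4, -0.0, 1.2]
opening: 0.001
```

```bash
python3 -c "
from h import *
rep()"
```

```text
t 12.5 F [-3.38 -0.04  1.23] open 0.001 tcp [476.4 -38.3 320.9] tip loc [ 32.9   0.4 150. ] front loc [ 43.8   0.4 151.9]
[[ 0.983  0.167 -0.079]
 [ 0.077  0.02   0.997]
 [ 0.168 -0.986  0.007]]
```

Emit:
servo_tool --rows '[[[0, 0, 0, -0.015, -0.008, 0, 0.03], [0, 0, 0, -0.021, -0.02, 0, 0.06], [0, 0, 0, -0.021, -0.03, 0, 0.08], [0, 0, 0, 0, -0.035, 0, 0.085], [0, 0, 0, 0, -0.009, 0, 0.085], [0, 0, 0, 0, 0, 0, 0.085], [0, 0, 0, 0, 0, 0, 0.085]]]'

```text
time: 13.08
eef_pos: [403.2, -44.7, 412.4]
tool_rot: [[0.982, 0.17, -0.079], [0.077, 0.021, 0.997], [0.171, -0.985, 0.008]]
contact_force: [-0.6, 0.2, -0.6]
opening: 0.973
```

```bash
python3 -c "
from h import *
wv('w11')"
```

```text
t 13.0833 F [-0.58  0.22 -0.57] open 0.973 tcp [403.2 -44.7 412.4] tip loc [-4.010e+01 -1.000e-01  2.416e+02] front loc [-2.930e+01 -1.000e-01  2.435e+02]
[[ 0.982  0.17  -0.079]
 [ 0.077  0.021  0.997]
 [ 0.171 -0.985  0.008]]
-30 [314.7 332.4] 0 [314.7 319. ] 30 [314.7 295.6] 60 [314.7 270.1] 90 [314.6 251.6] crop origin 249 206
```

View pics/w11c.png

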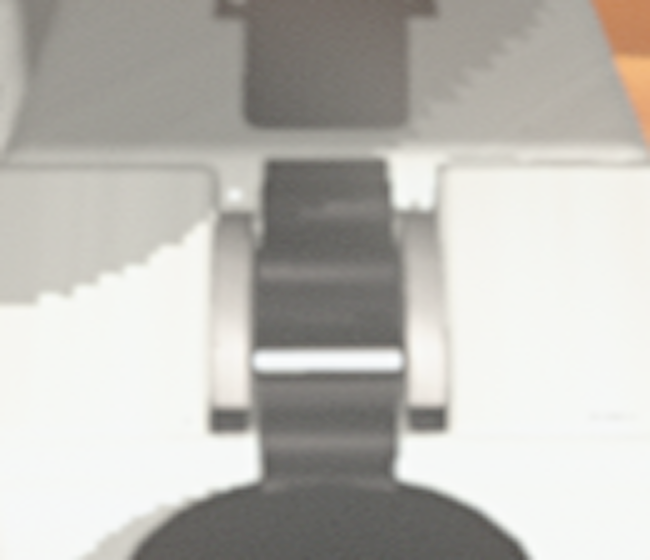

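White line at crop y 361 (v 296) = 30°: one click left. Same again.

Emit:
servo_tool --rows '[[[0, 0, 0, 0.012, 0, 0, 0.03], [0, 0, 0, 0.0115, 0.02, 0, 0], [0, 0, 0, 0, 0.03, 0, 0], [0, 0, 0, 0, 0.03, 0, 0], [0, 0, 0, 0, 0.033, 0, 0], [0, 0, 0, 0, 0, 0, 0], [0, 0, 0, 0, 0, 0, 0], [0, 0, 0, 0, 0, 0, 0]]]'

```text
time: 13.8
eef_pos: [445.4, -40.9, 305.8]
tool_rot: [[0.982, 0.169, -0.079], [0.077, 0.019, 0.997], [0.17, -0.985, 0.006]]
contact_force: [0.2, 0.7, 1.9]
opening: 0.003
```

```bash
python3 -c "
from h import *
rep()"
```

```text
t 13.8 F [0.22 0.69 1.94] open 0.003 tcp [445.4 -40.9 305.8] tip loc [2.10e+00 1.00e-01 1.35e+02] front loc [1.290e+01 1.000e-01 1.368e+02]
[[ 0.982  0.169 -0.079]
 [ 0.077  0.019  0.997]
 [ 0.17  -0.985  0.006]]
```

Emit:
servo_tool --rows '[[[0, 0, 0, 0.007, 0.0015, 0, 0], [0, 0, 0, 0.007, 0.0015, 0, 0], [0, 0, 0, 0.004, 0.0009, 0, 0], [0, 0, 0, 0, 0, 0, 0], [0, 0, 0, 0, 0, 0, 0]]]'

```text
time: 14.22
eef_pos: [463.5, -39.5, 304.1]
tool_rot: [[0.983, 0.166, -0.078], [0.076, 0.019, 0.997], [0.167, -0.986, 0.006]]
contact_force: [-6.9, -0.2, 3.5]
opening: 0.003
```

```bash
python3 -c "
from h import *
rep()"
```

```text
t 14.2167 F [-6.87 -0.19  3.46] open 0.003 tcp [463.5 -39.5 304.1] tip loc [1.970e+01 1.000e-01 1.331e+02] front loc [3.060e+01 1.000e-01 1.349e+02]
[[ 0.983  0.166 -0.078]
 [ 0.076  0.019  0.997]
 [ 0.167 -0.986  0.006]]
```

Same pose and force as last time, so I use the same stroke, then retract and look.

Emit:
servo_tool --rows '[[[0, 0, 0, 0.0024, -0.0034, 0, 0], [0, 0, 0, 0.0025, -0.0033, 0, 0], [0, 0, 0, 0.0028, -0.0029, 0, 0], [0, 0, 0, 0.0027, -0.0023, 0, 0], [0, 0, 0, 0.003, -0.002, 0, 0], [0, 0, 0, 0.002, -0.0011, 0, 0], [0, 0, 0, 0, 0, 0, 0]]]'

```text
time: 14.8
eef_pos: [476.3, -38.3, 321.2]
tool_rot: [[0.983, 0.167, -0.079], [0.077, 0.02, 0.997], [0.168, -0.986, 0.007]]
contact_force: [-3.2, 0.3, 1.4]
opening: -0.002
```

Emit:
servo_tool --rows '[[[0, 0, 0, -0.015, -0.008, 0, 0.03], [0, 0, 0, -0.021, -0.02, 0, 0.06], [0, 0, 0, -0.021, -0.03, 0, 0.08], [0, 0, 0, 0, -0.035, 0, 0.085], [0, 0, 0, 0, -0.009, 0, 0.085], [0, 0, 0, 0, 0, 0, 0.085], [0, 0, 0, 0, 0, 0, 0.085]]]'

```text
time: 15.38
eef_pos: [403.1, -44.7, 412.5]
tool_rot: [[0.982, 0.17, -0.079], [0.077, 0.021, 0.997], [0.171, -0.985, 0.008]]
contact_force: [0.1, -0.1, -0.4]
opening: 0.975
```

```bash
python3 -c "
from h import *
wv('w12')"
```

```text
t 15.3833 F [ 0.12 -0.07 -0.44] open 0.975 tcp [403.1 -44.7 412.5] tip loc [-4.020e+01 -1.000e-01  2.417e+02] front loc [-2.940e+01 -1.000e-01  2.436e+02]
[[ 0.982  0.17  -0.079]
 [ 0.077  0.021  0.997]
 [ 0.171 -0.985  0.008]]
-30 [314.7 332.4] 0 [314.7 319.1] 30 [314.7 295.6] 60 [314.7 270.2] 90 [314.6 251.7] crop origin 249 207
```

View pics/w12c.png

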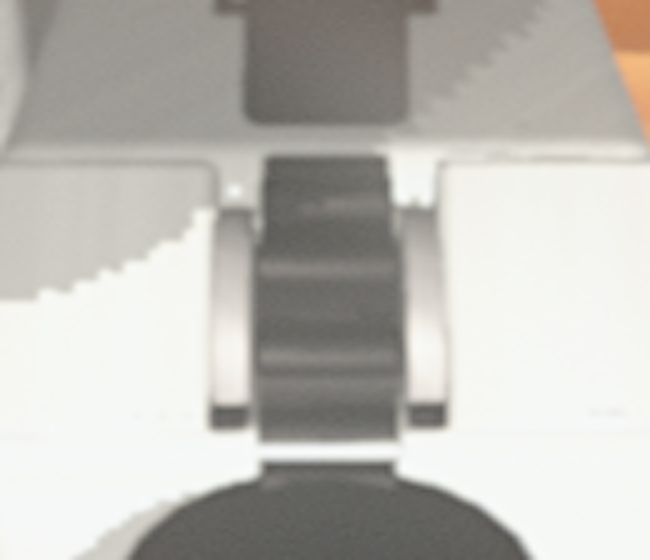

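View pics/w12.png

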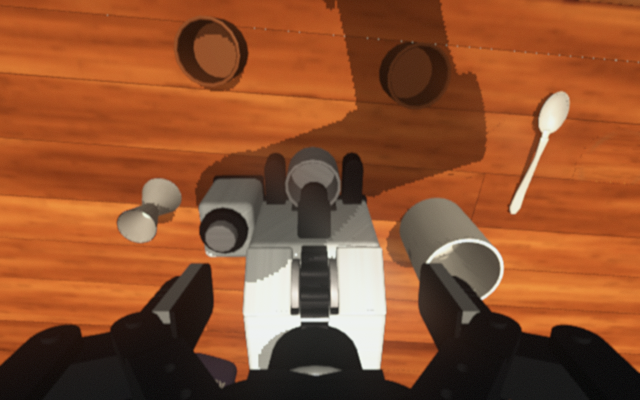

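White line now at the pointers: crop y 452, v=320, against 319 predicted for the top. The cup is still seated. Now I'll check the button's height and its collar.

```bash
python3 - <<'E'
from h import *
import pickle
for n in ['w12','w1']:
    C=pickle.load(open(f'pics/{n}.pkl','rb')); d=np.load(f'pics/{n}.npy'); P=ptmap(C,d)
    c=proj(C,G2W(g0,[(30,-83,98)]))[0]; print(n,'pred px',c)
    u=int(round(c[0]))
    for v in range(int(c[1])-30,int(c[1])+18,3): print(v,loc(P[v,u]).round(1), end=';')
    v=int(round(c[1])); print()
    for u in range(int(c[0])-24,int(c[0])+24,3): print(u,loc(P[v,u]).round(1), end=';')
    print()
C=pickle.load(open('pics/w12.pkl','rb'))
im=cv2.imread('pics/w12.png')
cv2.imwrite('pics/w12b.png',cv2.resize(im[165:265,185:285],None,fx=6,fy=6,interpolation=cv2.INTER_CUBIC))
cv2.imwrite('pics/w12f.png',cv2.resize(cv2.imread('pics/w5.png')[220:400,230:400],None,fx=3.3,fy=3.3))
E
```

```text
w12 pred px [220.58709407 239.11430071]
209 [  7.6 -83.6  83.1];212 [  8.3 -82.6  87.8];215 [ 10.  -82.2  90.3];218 [ 13.5 -82.8  89.3];221 [ 16.5 -83.1  89.4];224 [ 16.4 -81.8  95.1];227 [ 17.5 -81.1  98.6];230 [ 20.1 -81.2  99.3];233 [ 22.7 -81.4  99.9];236 [ 26.7 -82.2  98.2];239 [ 28.9 -82.1  99.6];242 [ 31.7 -82.3 100.1];245 [ 35.3 -82.9  99.3];248 [ 38.9 -83.5  98.5];251 [ 41.9 -83.8  98.7];254 [ 59.2 -90.8  77. ];
196 [  87.4 -141.4    0.9];199 [  86.5 -137.2    2.5];202 [  34.8 -102.4   89.7];205 [ 30.  -96.8  97.8];208 [ 29.5 -93.9  98.6];211 [ 29.3 -91.1  99. ];214 [ 29.3 -88.5  99. ];217 [ 29.4 -85.9  98.7];220 [ 29.  -83.1  99.4];223 [ 28.7 -80.3 100. ];226 [ 28.7 -77.6 100. ];229 [ 28.6 -75.  100.1];232 [ 29.  -72.5  99.5];235 [ 30.6 -70.5  96.9];238 [ 34.7 -69.6  89.9];241 [ 35.3 -67.1  88.9];
w1 pred px [217.55981212 187.95938125]
157 [  7.8 -82.6  84.2];160 [  7.9 -81.5  89.3];163 [ 11.  -82.   88.9];166 [ 13.5 -82.2  89.5];169 [ 16.1 -82.5  90. ];172 [ 16.1 -81.4  95. ];175 [ 17.2 -80.9  97.9];178 [ 19.2 -80.8  99.4];181 [ 22.  -81.1  99.7];184 [ 25.6 -81.9  98.7];187 [ 27.7 -81.9 100. ];190 [ 30.9 -82.4  99.8];193 [ 34.5 -83.1  98.9];196 [ 37.5 -83.4  99.2];199 [ 41.  -84.   98.7];202 [ 60.4 -91.7  76. ];
193 [  93.4 -141.7    2.4];196 [  93.9 -138.4    1.6];199 [  35.9 -101.9   89.5];202 [ 29.9 -96.   98.7];205 [ 29.5 -93.2  99.2];208 [ 29.  -90.5  99.8];211 [ 28.8 -87.9 100.1];214 [ 29.  -85.5  99.6];217 [ 28.9 -82.9  99.7];220 [ 29.3 -80.6  99. ];223 [ 28.7 -77.8  99.9];226 [ 28.6 -75.3  99.9];229 [ 28.9 -72.9  99.5];232 [ 28.9 -70.4  99.4];235 [ 35.9 -70.6  88.5];238 [ 35.1 -67.7  89.7];
```

View pics/w12b.png

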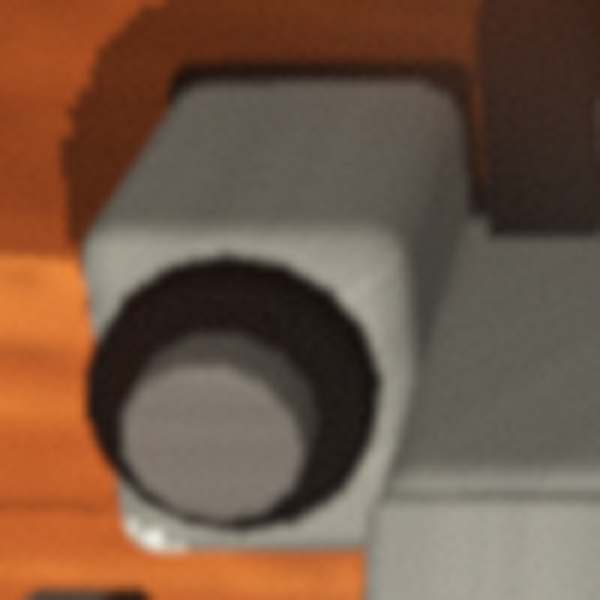

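Emit:
servo_tool --rows '[[[0, 0, 4.9, 0, 0, 0, 0.04], [0, 0, 4.9, 0, 0, 0, 0], [0, 0, 0, 0.02, 0, -0.017, 0], [0, 0, 0, 0.03, 0, -0.025, 0], [0, 0, 0, 0.03, 0, -0.025, 0], [0, 0, 0, 0.019, 0, -0.0155, 0], [0, 0, 0, 0, 0.035, 0, 0], [0, 0, 0, 0, 0.035, 0, 0], [0, 0, 0, 0, 0.03, 0, 0], [0, 0, 0, 0, 0.018, 0, 0], [0, 0, 0, 0, 0, 0, 0], [0, 0, 0, 0, 0, 0, 0]]]'

```text
time: 16.43
eef_pos: [507.8, -118.7, 291.5]
tool_rot: [[0.997, -0.006, -0.079], [0.079, 0.006, 0.997], [-0.005, -1.0, 0.006]]
contact_force: [-0.4, 0.5, 0.3]
opening: -0.002
```

```bash
python3 -c "
from h import *
rep()
im,d=optics.snapshot('wrist'); cv2.imwrite('pics/w13.png',im)
im,d=optics.snapshot('side'); cv2.imwrite('pics/s13.png',cv2.resize(im[120:220,250:370],None,fx=6,fy=6,interpolation=cv2.INTER_CUBIC))"
```

```text
t 16.4333 F [-0.36  0.51  0.3 ] open -0.002 tcp [ 507.8 -118.7  291.5] tip loc [ 27.9 -82.2 118.1] front loc [ 38.9 -82.2 118. ]
[[ 0.997 -0.006 -0.079]
 [ 0.079  0.006  0.997]
 [-0.005 -1.     0.006]]
```

View pics/w13.png

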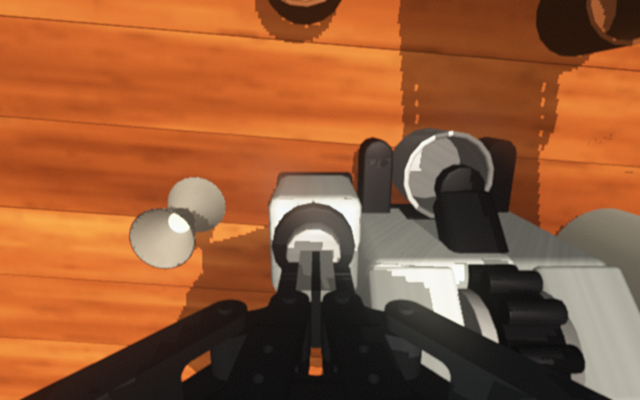

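View pics/s13.png

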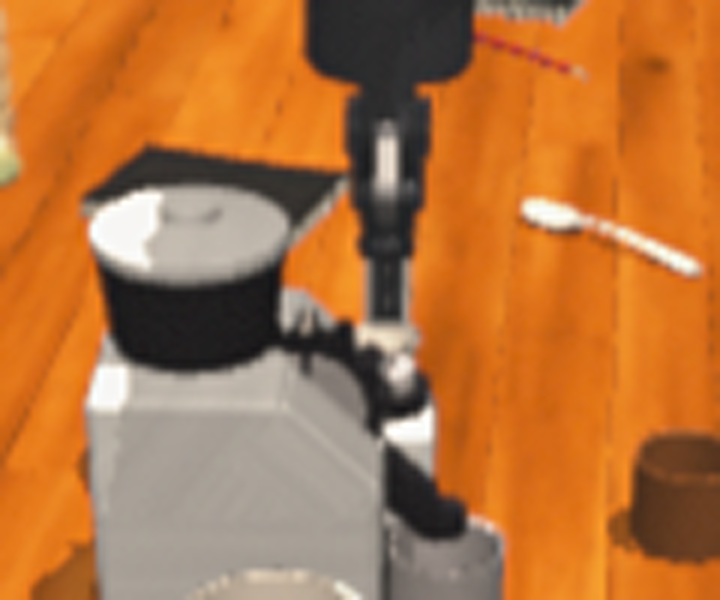

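Emit:
servo_tool --rows '[[[0, 0, 0, 0, 0.009, 0, 0], [0, 0, 0, 0, 0.008, 0, 0], [0, 0, 0, 0, 0.003, 0, 0], [0, 0, 0, 0, 0.002, 0, 0], [0, 0, 0, 0, 0.002, 0, 0], [0, 0, 0, 0, 0.002, 0, 0], [0, 0, 0, 0, 0, 0, 0], [0, 0, 0, 0, 0, 0, 0]]]'

```text
time: 17.2
eef_pos: [507.8, -118.3, 267.4]
tool_rot: [[0.997, -0.002, -0.079], [0.079, 0.006, 0.997], [-0.002, -1.0, 0.006]]
contact_force: [-2.0, 0.5, 3.0]
opening: 0.0
```

```bash
python3 -c "
from h import *
rep()"
```

```text
t 17.2 F [-2.01  0.48  2.97] open 0.0 tcp [ 507.8 -118.3  267.4] tip loc [ 28.6 -81.8  94. ] front loc [ 39.6 -81.8  94. ]
[[ 0.997 -0.002 -0.079]
 [ 0.079  0.006  0.997]
 [-0.002 -1.     0.006]]
```

Emit:
servo_tool --rows '[[[0, 0, 0, 0, 0.001, 0, 0], [0, 0, 0, 0, 0.001, 0, 0], [0, 0, 0, 0, 0.001, 0, 0], [0, 0, 0, 0, 0, 0, 0], [0, 0, 0, 0, 0, 0, 0]]]'

```text
time: 17.62
eef_pos: [507.8, -118.3, 265.4]
tool_rot: [[0.997, -0.002, -0.079], [0.079, 0.006, 0.997], [-0.001, -1.0, 0.006]]
contact_force: [-5.2, 2.0, 9.2]
opening: 0.0
```

Emit:
servo_tool --rows '[[[0, 0, 0, 0, 0.001, 0, 0], [0, 0, 0, 0, 0, 0, 0]]]'

```text
time: 17.78
eef_pos: [507.8, -118.3, 265.4]
tool_rot: [[0.997, -0.001, -0.079], [0.079, 0.006, 0.997], [-0.001, -1.0, 0.006]]
contact_force: [-7.5, 3.2, 14.1]
opening: -0.002
```

Fully bottomed: tip z did not change while the force rose to 14 N. Release straight up, back away and check.

Emit:
servo_tool --rows '[[[0, 0, 0, 0, -0.005, 0, 0], [0, 0, 0, 0, -0.01, 0, 0], [0, 0, 0, 0, -0.03, 0, 0], [0, 0, 0, 0, -0.035, 0, 0], [0, 0, 0, 0, -0.04, 0, 0], [0, 0, 0, -0.03, -0.02, 0.025, 0.04], [0, 0, 0, -0.04, 0, 0.03, 0.085], [0, 0, 0, -0.03, 0, 0.03, 0.085], [0, 0, -6, 0, 0, 0, 0.085], [0, 0, -6, 0, 0, 0, 0.085], [0, 0, 0, 0, 0, 0, 0.085], [0, 0, 0, 0, 0, 0, 0.085]]]'

```text
time: 18.78
eef_pos: [410.3, -48.4, 402.9]
tool_rot: [[0.976, 0.204, -0.08], [0.076, 0.023, 0.997], [0.205, -0.979, 0.007]]
contact_force: [-0.6, -0.2, 0.1]
opening: 0.977
```

```bash
python3 - <<'E'
from h import *
import pickle
wv('w14')
C=pickle.load(open('pics/w14.pkl','rb')); P=ptmap(C,np.load('pics/w14.npy'))
c=proj(C,G2W(g0,[(30,-83,98)]))[0].round().astype(int); print('\nbutton',c,loc(P[c[1],c[0]]).round(1))
im,d=optics.snapshot('side'); cv2.imwrite('pics/s14.png',cv2.resize(im[140:300,240:400],None,fx=3.7,fy=3.7,interpolation=cv2.INTER_CUBIC))
E
```

```text
t 18.7833 F [-0.57 -0.25  0.14] open 0.977 tcp [410.3 -48.4 402.9] tip loc [-27.5  -4.5 233.2] front loc [-16.7  -4.5 235.5]
[[ 0.976  0.204 -0.08 ]
 [ 0.076  0.023  0.997]
 [ 0.205 -0.979  0.007]]
-30 [320.5 321.9] 0 [320.8 308.3] 30 [320.9 284. ] 60 [320.8 257.6] 90 [320.4 238.3] crop origin 255 194

button [222 225] [ 28.8 -82.3  99.8]
```

View pics/w14.png

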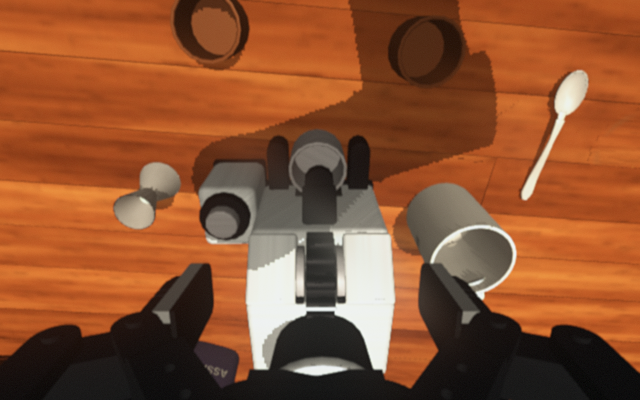

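View pics/w14c.png

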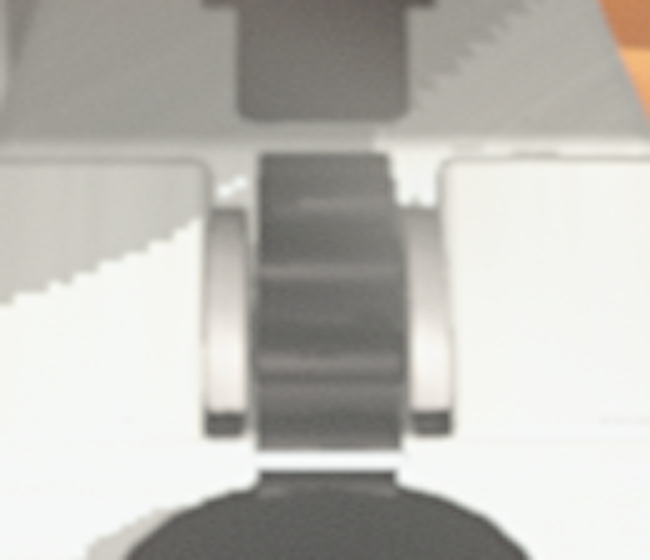

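View pics/s14.png

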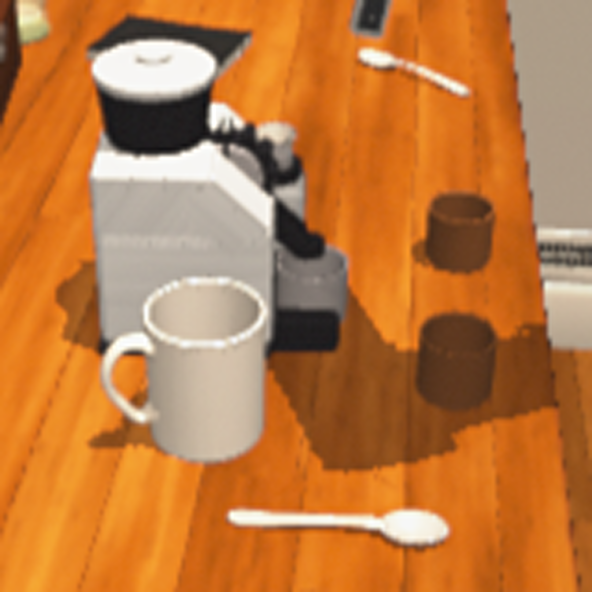

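White line at v 309, against 308 predicted for the top. The button is up again, the cup stands under the spout, and nothing else has moved. Handing in.

```bash
python3 -c "
from plant import order
print(order.job_done())"
```

```text
the job is handed in; nothing more can be done
None
```

The grinder is set up and started, and I handed the job in at about 19 s.

- **Cup:** I slid the steel dosing cup in between the feet until it stopped against the machine at 12 N. I pushed with both fingertips set 25 mm apart, straddling the cup, rather than a single fingertip. The rim then measured within about 3 mm of its place.
- **Wheel:** It started 3 clicks short, and I flicked it one click at a time. One stroke slipped off and the rib fell back; a picture showed this and I repeated the stroke seated deeper. The white line is on top, at image row 309 against 308 predicted for the mark.
- **Button:** With both right, I pressed it to its stop: the fingertip stayed level at 92 mm while the force rose to 14 N. Then I let it go, and its top read about 100 mm afterwards, against 98 mm nominal.
- **Last pictures:** The mug, jigger, dessert spoon and brown look-alikes stand where they were, judged by eye, and the gripper touches nothing. No checks failed or disagreed at the end.

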